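# Prove the safety trip, then hold the grinder lid at its jog position

### The arm

A 6-joint arm with a two-finger parallel gripper is mounted at the origin on the work surface. World frame = base frame: x ahead of the robot, y to its left, z up, the work surface at z = 0. Lengths are in m, angles in rad, forces in N, time in s.
With the tool pointing down it reaches from about 0.325 to 0.9 m from the base axis. Payload 6.1 kg.
Tool frame: the origin (TCP) lies midway between the tips of the shut fingers; the grasp point (between the pads) lies 19 mm behind it; z points along the fingers, x is the direction in which the jaws open and shut, and the axes are right-handed (so a half turn about z gives the same grasp; the last joint's range is limited). The gripper opens to 85 mm and grips with 20 to 120 N. Pads are 22 mm wide; open, the fingers measure 114 mm over their backs; the gripper's body (76 mm by 85 mm) begins 54 mm behind the grasp point. The pads swing forward as they close: fully open they stand 13 mm farther back than shut.
Start: joints at [-0.126, 0.22, 1.526, -0, 1.395, -0.126], TCP at [0.625, -0, 0.231] pointing down, gripper open.
Joint ranges: [-2.98, 2.98], [-0.91, 2.08], [0.09, 2.57], [-1.24, 4.39], [0.2, 2.65], [-2.68, 2.68]. Speed limits (rad/s): [2.57, 2.57, 3.01, 3.14, 3.14, 3.14].

### API

Orientations are given as a unit quaternion [x, y, z, w].
In Python, from plant import bot, optics gives the robot as it stands.
- The arm moves only by the tool carry_out, never from a script. Its argument "increments" is a list that holds one entry, the list of rows, each a list of 7 numbers: the shift along the tool's x, y, z in mm, then the turn, a rotation vector about the tool's x, y, z in degrees, then the finger opening in mm, from 0 to 85.4. A call has 1 to 12 rows; each row is the pose to reach, as a shift and turn from the pose commanded when the call began, along the tool's axes at that moment; what a row does not reach only later rows make up. A row lasts 1/12 s, in which the tool goes at most 41.7 mm and 7.16 degrees, less where a joint would pass 70% of its speed; a pose out of reach is approached as far as the arm can. A call with a gripper value outside its range is refused whole. The fingers move at their own pace and stop on an object; "newtons" is the grip in N (left out, the last holds). Time passes only in rows, so rows that repeat a pose let the fingers close. It gives the time, the measured TCP pose, the force and the opening at its end, in the units of the state.
- bot.observe(): the state, without advancing time (a new reading comes with each control period).
- optics.capture(name): name is "scene" or "side" or "wrist"; returns the picture (384x512x3 uint8, red, green, blue); there is no depth.
- optics.get_calibration(name): a dict with "camera_matrix" (3x3 intrinsics, pixels), "position" and "attitude" of the camera in the world. Camera axes: x right, y down, z forward; pixel columns grow to the right and rows downward; lengths in m; the calibration is good to about 2 mm. A picture is of the moment at which its call begins: read the wrist's pose just before it. get_calibration takes no time and is no camera call; for the wrist camera it gives the pose at the moment of the call.
- bot.finish_job(): hands the job in, once; it reports no verdict.
The state is a dict: "clock": time; "joints": joint angles; "qd": joint speeds; "effort": joint torques, N m; "tcp_pos": TCP position; "orientation": TCP orientation; "contact_force": force on the tool from outside, world axes, zero at the start; "wrist_torque": the same for the moment, N m; "opening": opening from 0.0 (shut) to 1.0 (fully open).
Only numpy, scipy, OpenCV 4.12 (cv2) and the standard library are available. Lean on these libraries where they do the work, as an engineer would, in place of code of your own. Each camera call takes 0.05 s, during which the arm holds its last target. There are 200 camera calls.

### The job

Prove the bench's safety trip before the tungsten grinder is used: press the round test button on the trip box so that its lever drops, then swing the lever back up until it stays up. Then fit the loose lid into the grinder's round mouth and turn it clockwise (seen from above) halfway to its lock, about an eighth of a turn, well before the lock clicks, and finish while still gripping it there, fully seated, because a spring turns it back. Leave the other tools where they lie.

Things in the scene. Friction and masses are not known exactly. Their poses are not given: they have to be found in the camera images.
- tripbox: White trip box fixed to the bench, 110 (x) x 180 (y) x 70 mm high; origin under its centre, +z up, its front faces its -x. On top: the test button at its (6, 45) mm, and the black lever, which pivots at its (20, -40) mm.
- button_top (a point): Top centre of the round grey test button, 30 mm across, standing 18 mm proud of the box's top (88 mm above the bench). It is pressed straight down; full travel 6 mm takes about 3.5 N against its spring.
- test_button (a joint): How far the test button is pressed, in m: 0 free, 0.006 fully down. Past about 4 mm it trips the lever; it springs back by itself, and the lever stays up only while the button is free.
- lever_pivot (a point): Point on the lever's horizontal pivot axis (along the trip box's y), 66 mm above the bench, in the middle of the lever's width.
- lever_tip (a point): Middle of the lever's free end, 85 mm from the pivot. The lever is a black bar 26 mm wide (box's y) and 10 mm thick. Up, it leans 10 degrees past upright to the box's +x, tip 150 mm above the bench; dropped, it leans about 48 degrees from upright to the box's -x, tip 123 mm above the bench and 63 mm in front of the pivot.
- reset_lever (a joint): Lever angle in rad: 0 up (on), growing as it falls to the box's -x, 1.0 fully dropped. Gravity holds it at either end: below about 0.17 it goes to 0 by itself, above that it falls to 1.0. It moves with well under 1 N; closed fingers can push its end up and towards the box's +x, following its arc.
- grinder: Grey tungsten grinder fixed to the bench: housing 160 x 150 mm and 85 mm high, with a motor 96 mm thick (top at 110 mm) reaching 207 mm behind the mouth along its +x. Origin on the bench under the mouth's centre, +z up, front faces its -x.
- mouth (a point): Centre of the mouth at the top face of its light collar in a dark ring, 118 mm above the bench; axes are the grinder's. Collar: 86 mm outside, 6 mm thick, round opening 61 mm across, with two notches towards the grinder's -x and +x, each about 27 mm wide and reaching 38 mm from the centre. The lid's lugs go down through the notches, then turn under the collar.
- jog_ring (a joint): Angle in rad of the spring ring inside the mouth, clockwise from above, 0 at rest. The lugs pick it up after about 13 degrees of clockwise turn from the notches, so it then reads the lid's turn minus 0.22; halfway (45 degrees) 0.57. Its spring turns the lid back with 0.03 N m at 0, 0.08 N m halfway. The lock clicks at about 76 degrees of turn (1.1); the lid stops near 88 degrees (1.31).
- lock_pin (a joint): How far the small spring pin of the lock is pushed down, in m: 0 free. It stands outside the collar, 50 mm from the mouth's centre, 76 degrees clockwise from the +x notch, and clicks over a nib under the lid's rim.
- lid_mid (a point): Centre, half-way up, of the loose lid: 0.2 kg, 51 mm high, standing upright on the bench, this point 25.5 mm above its bottom. A steel plug 55 mm across (foot tapered to 49), 15 mm high; on it an aluminium disc 108 mm across, 8 mm thick (top 23 mm above the bottom); on that an upright grip bar along the lid's x, 70 mm long, 14 mm wide, 28 mm high, flat sides. The same after half a turn.
- lid_lug (a point): Outer end of the lid's +x lug, 34.5 mm from its axis and 4 mm above its bottom; a like lug is on -x. Lugs: 16 mm wide, 6 mm thick, in line with the grip bar. The lid goes in with the bar along the grinder's x (6 degrees either way will do) and is seated when the disc lies on the collar, point lid_mid 10.5 mm above point mouth; play then 2 mm up, 3 mm sideways.

How it is judged:
By the outcome, as a careful person would: the job done as asked, in the order asked, and still so for the second after the job is handed in, while the arm keeps its last pose, push and grip.
It also fails if it takes over 64 s, if anything falls off the work surface, if the arm or the gripper's body presses on something with over 40 N, if the wrist force passes 120 N, or if a joint passes its speed limit or range.

## Working session

There is one attempt and no reset: what is moved stays moved. The work goes in short steps, Python scripts to look and compute and a tool call to move; the robot and the scene stay as the last step left them, time stands still between calls to the robot, and variables do not carry over. Pictures are saved under pics/ and viewed, about 8 in all and at most 12, crops included, and the job is handed in when it is done.

Besides the shell and the picture viewer there is one more tool, called as a command line: name --argument value ..., lists and objects as JSON in quotes. carry_out: Moves the arm, as the interface text tells. Its arguments: {"type":"object","properties":{"increments":{"type":"array","items":{"type":"array","items":{"type":"array","items":{"type":"number"}}}},"newtons":{"type":"number"}},"required":["increments"]}

```bash
mkdir -p pics; python3 - <<'E'
from plant import bot, optics
import cv2,numpy as np
s=bot.observe();print({k:np.round(v,3).tolist() for k,v in s.items()})
for n in("scene","side"):
    im=optics.capture(n);cv2.imwrite(f"pics/{n}0.png",cv2.cvtColor(im,cv2.COLOR_RGB2BGR))
    c=optics.get_calibration(n);print(n,c)
print(optics.get_calibration("wrist"))
E
```

```text
{'clock': 0.0, 'joints': [-0.126, 0.221, 1.528, -0.0, 1.395, -0.126], 'qd': [-0.003, -0.002, 0.0, 0.001, 0.001, -0.0], 'effort': [-0.001, -49.691, -38.939, -0.0, 0.011, 0.0], 'tcp_pos': [0.624, 0.0, 0.23], 'orientation': [1.0, -0.0, -0.001, -0.0], 'contact_force': [0.359, 0.257, 0.269], 'wrist_torque': [-0.074, 0.063, 0.003], 'opening': 0.997}
scene {'camera_matrix': array([[368.67359771,   0.        , 250.71932431],
       [  0.        , 368.67359771, 182.77311198],
       [  0.        ,   0.        ,   1.        ]]), 'position': array([0.96613084, 0.32683097, 0.95511928]), 'attitude': array([ 0.43466581,  0.85349617, -0.25514278, -0.13233318])}
side {'camera_matrix': array([[482.54567472,   0.        , 246.19223614],
       [  0.        , 482.54567472, 185.44585129],
       [  0.        ,   0.        ,   1.        ]]), 'position': array([0.46918841, 0.66113881, 0.84591447]), 'attitude': array([-0.04563629,  0.93259872, -0.35719142,  0.02431567])}
{'camera_matrix': array([[269.50524465,   0.        , 258.8326792 ],
       [  0.        , 269.50524465, 188.98519631],
       [  0.        ,   0.        ,   1.        ]]), 'position': array([0.62416923, 0.08195141, 0.3727037 ]), 'attitude': array([ 9.87106562e-01,  8.56161187e-05, -1.22029167e-03,  1.60059796e-01])}
```

View pics/scene0.png

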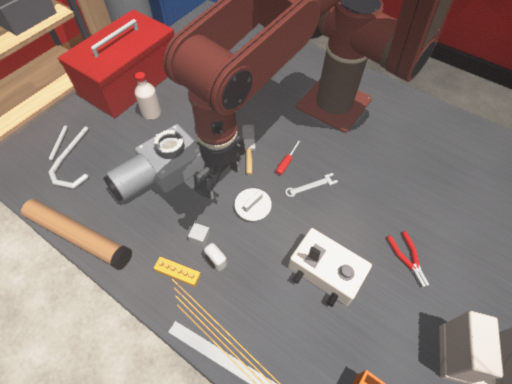

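View pics/side0.png

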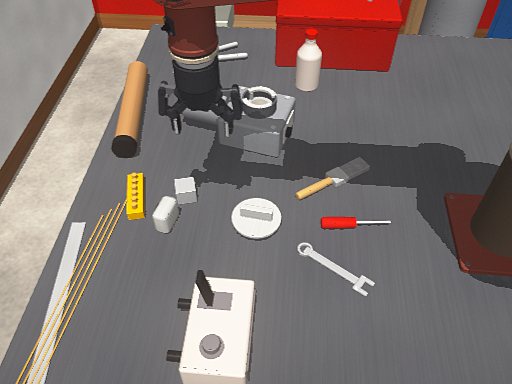

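The scene view shows the lid at (253,205), the trip box with its button at (347,271) and lever at (315,255), and the mouth at (168,143) with the motor towards (130,178). In the side view the lid is at (257,217), the button at (211,344), the lever at (205,288) and the mouth at (258,100).

```bash
cat > h.py <<'E'
from plant import bot, optics
import cv2,numpy as np
from scipy.spatial.transform import Rotation as R
def ray(c,uv):
    d=np.linalg.inv(c["camera_matrix"])@[uv[0],uv[1],1]
    return np.array(c["position"]),R.from_quat(c["attitude"]).apply(d)
def plane(c,uv,z):
    p,d=ray(c,uv);return p+d*(z-p[2])/d[2]
def tri(c1,a,c2,b):
    p,d=ray(c1,a);q,e=ray(c2,b)
    t=np.linalg.lstsq(np.stack([d,-e],1),q-p,rcond=None)[0]
    x,y=p+t[0]*d,q+t[1]*e
    return (x+y)/2,np.linalg.norm(x-y)
def proj(c,P):
    v=R.from_quat(c["attitude"]).inv().apply(np.array(P)-c["position"]);k=c["camera_matrix"]@v;return k[:2]/k[2]
def save(name,im,box=None,s=1):
    if box:im=im[box[1]:box[3],box[0]:box[2]]
    cv2.imwrite("pics/"+name,cv2.cvtColor(cv2.resize(im,None,fx=s,fy=s,interpolation=cv2.INTER_CUBIC),cv2.COLOR_RGB2BGR))
E
python3 - <<'E'
from h import *
cs,cd=[optics.get_calibration(n) for n in("scene","side")]
P=lambda n,a,b,z:print(n,np.round(tri(cs,a,cd,b)[0],3),round(tri(cs,a,cd,b)[1],4),np.round(plane(cs,a,z),3),np.round(plane(cd,b,z),3))
P("lid",(253,205),(257,217),.023)
P("button",(347,271),(211,343),.088)
P("mouth",(168,143),(258,100),.118)
a=cv2.imread("pics/scene0.png");b=cv2.imread("pics/side0.png")
def cr(i,x,y,w,h,s):return cv2.resize(i[y:y+h,x:x+w],None,fx=s,fy=s,interpolation=cv2.INTER_CUBIC)
top=np.hstack([cr(a,280,220,100,90,4),cr(b,165,260,100,90,4)])[:300+60]
bot_=np.hstack([cr(a,225,180,60,60,4),cr(b,226,190,60,60,4),cr(a,130,115,80,60,4)])
bot_=np.hstack([bot_,np.zeros((240,800-bot_.shape[1],3),np.uint8)])
cv2.imwrite("pics/comp.png",np.vstack([top,bot_]))
E
```

```text
lid [0.524 0.018 0.024] 0.0042 [0.525 0.02  0.023] [0.523 0.016 0.023]
button [0.571 0.334 0.088] 0.0009 [0.571 0.335 0.088] [0.57  0.334 0.088]
mouth [ 0.546 -0.274  0.114] 0.002 [ 0.547 -0.272  0.118] [ 0.546 -0.267  0.118]
```

View pics/comp.png

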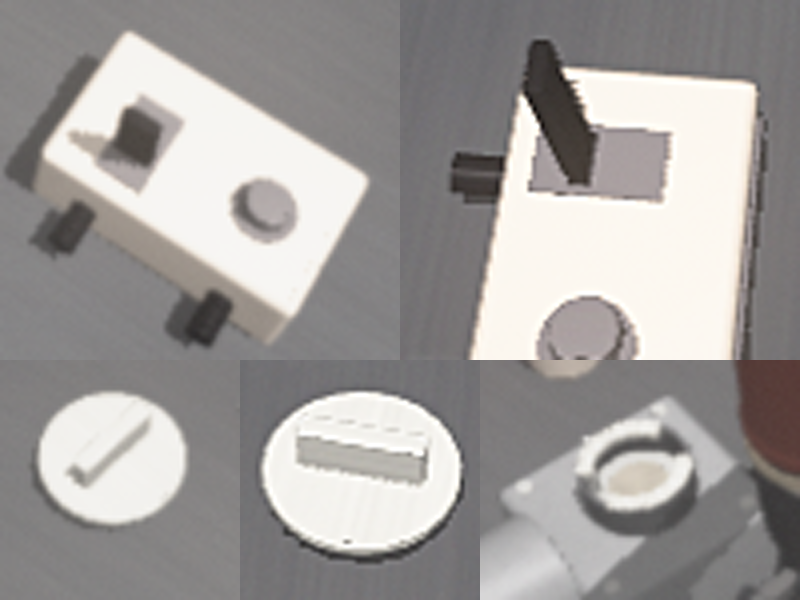

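The crops show the lever up and leaning towards world +x, so the box's +x is near world +x and its front faces the robot. The lid's bar and both notches of the mouth are clear.

```bash
python3 - <<'E'
from h import *
cs,cd=[optics.get_calibration(n) for n in("scene","side")]
a=[(312,228.2),(372,265),(352,299),(291,257.5)]
C=np.array([plane(cs,p,.07) for p in a]);print(np.round(C,3),"mean",C.mean(0).round(3))
e1=C[1]-C[0];e2=C[2]-C[3];print(np.linalg.norm(np.diff(np.vstack([C,C[:1]]),axis=0),axis=1).round(3))
v=e1+e2;yaw=np.degrees(np.arctan2(v[1],v[0]))-90;w=C[3]-C[0]+C[2]-C[1];print("yaw",yaw,np.degrees(np.arctan2(w[1],w[0])))
b=tri(cs,(346.2,270.7),cd,(212,342.5));print("button",b)
r=R.from_euler("z",yaw,degrees=True)
o=b[0]-r.apply([.006,.045,.088]);print("origin",o.round(3))
for n,q in dict(pivot=[.02,-.04,.066],up=[.02+.085*np.sin(.1745),-.04,.15],drop=[.02-.063,-.04,.123]).items():
    p=o*[1,1,0]+r.apply(q);print(n,p.round(3),proj(cs,p).round(1),proj(cd,p).round(1))
# lid bar & disc by masks
for n,c,x0,y0,x1,y1 in(("scene",cs,225,180,285,240),("side",cd,226,190,290,250)):
    g=cv2.imread(f"pics/{n}0.png",0)[y0:y1,x0:x1]
    m=(g>190).astype(np.uint8);k=max(cv2.findContours(m,0,1)[0],key=cv2.contourArea)
    (cx,cy),ax,an=cv2.fitEllipse(cv2.convexHull(k));print("lid",n,plane(c,(cx+x0,cy+y0),.021).round(4),ax)
# bar top ends
t=[(225+128/4-0.0,180+0/4)]
s1,s2=(225+78/4,180+108/4),(225+148/4,180+58/4)
p=plane(cs,s1,.05),plane(cs,s2,.05);print("bar scene",p,np.linalg.norm(p[0]-p[1]))
q=plane(cd,(226+58/4,190+65/4),.051),plane(cd,(226+188/4,190+85/4),.051);d=q[1]-q[0];print("bar side",q,np.linalg.norm(d),np.degrees(np.arctan2(d[1],d[0])))
# notches in scene crop at (130,115): 
n1,n2=(130+178/4,115+72/4),(130+105/4,115+125/4)
p=plane(cs,n1,.115),plane(cs,n2,.115);d=p[1]-p[0];print("notch",p,np.degrees(np.arctan2(d[1],d[0])))
E
```

```text
[[0.513 0.204 0.07 ]
 [0.512 0.378 0.07 ]
 [0.618 0.377 0.07 ]
 [0.615 0.203 0.07 ]] mean [0.564 0.29  0.07 ]
[0.174 0.106 0.174 0.103]
yaw -0.38427576048709966 -0.596998987736172
button (array([0.56974825, 0.3321696 , 0.08458443]), np.float64(0.0013294546791824083))
origin [ 0.563  0.287 -0.003]
pivot [0.583 0.247 0.066] [312.2 258.1] [212.1 301. ]
up [0.598 0.247 0.15 ] [314.1 249.3] [200.1 275.5]
drop [0.52  0.248 0.123] [328.6 230.2] [246.7 288. ]
lid scene [0.522  0.0165 0.021 ] (32.30556106567383, 36.45979309082031)
lid side [0.5252 0.0149 0.021 ] (39.25846862792969, 49.232513427734375)
bar scene (array([0.5572601 , 0.01320429, 0.05      ]), array([0.49432215, 0.02935955, 0.05      ])) 0.06497828160666126
bar side (array([0.55849498, 0.01180643, 0.051     ]), array([0.48862525, 0.01907284, 0.051     ])) 0.070246568608546 174.06261519359316
notch (array([ 0.50554542, -0.28481093,  0.115     ]), array([ 0.57464575, -0.29323959,  0.115     ])) -6.95441654360275
```

Box yaw is about 0, with the button near (0.570, 0.334). I'll move above it with the fingers shut.

carry_out --increments '[[[-9,-40,0,0,0,0,60],[-18,-80,0,0,0,0,30],[-27,-120,0,0,0,0,0],[-36,-160,0,0,0,0,0],[-45,-200,0,0,0,0,0],[-50,-240,0,0,0,0,0],[-55,-280,0,0,0,0,0],[-55,-315,0,0,0,0,0],[-55,-334,20,0,0,0,0],[-55,-334,40,0,0,0,0],[-55,-334,40,0,0,0,0]]]'

```text
clock: 1.02
tcp_pos: [0.5668, 0.3344, 0.1857]
orientation: [1.0, 0.001, -0.004, 0.002]
contact_force: [-0.6, -0.6, -1.2]
opening: -0.002
```

```bash
python3 - <<'E'
from h import *
s=bot.observe();print(s["clock"],s["tcp_pos"],s["orientation"],s["contact_force"])
c=optics.get_calibration("wrist");im=optics.capture("wrist");save("w1.png",im)
for P in([.570,.334,.088],[.583,.247,.066],[.598,.247,.15],list(s["tcp_pos"])):print(proj(c,P).round(0))
E
```

```text
1.0167 [0.56675166 0.33440414 0.18567707] [ 0.99999016  0.00129875 -0.00387736  0.00171854] [-0.62100916 -0.59542844 -1.21946983]
[264. 191.]
[275. 258.]
[298. 315.]
[260. 244.]
```

View pics/w1.png

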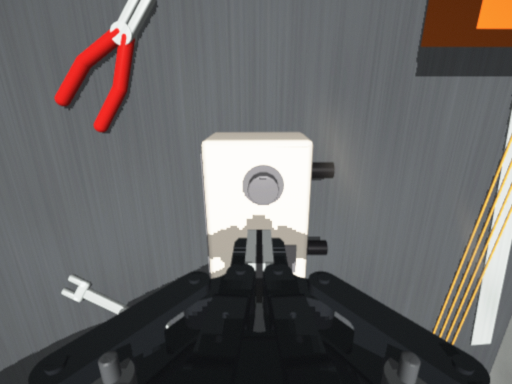

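The button shows at (263,187), within 4 px of the prediction, so it lies about 2–3 mm further in +y. Next I press it.

carry_out --increments '[[[1,-2,40,0,0,0,0],[1,-2,80,0,0,0,0],[1,-2,95,0,0,0,0],[1,-2,103,0,0,0,0],[1,-2,106,0,0,0,0],[1,-2,109,0,0,0,0],[1,-2,109,0,0,0,0],[1,-2,109,0,0,0,0]]]'

```text
clock: 1.73
tcp_pos: [0.5726, 0.3363, 0.0849]
orientation: [1.0, -0.0, 0.002, -0.001]
contact_force: [-0.9, -1.4, 2.9]
opening: 0.006
```

```bash
python3 - <<'E'
from h import *
s=bot.observe();print(s["clock"],s["tcp_pos"],s["contact_force"])
save("s2.png",np.hstack([optics.capture("side")[240:384,150:300],optics.capture("scene")[190:334,260:410]]),None,2.6)
E
```

```text
1.7333 [0.57259579 0.33633014 0.08487306] [-0.91367901 -1.44579774  2.93567447]
```

View pics/s2.png

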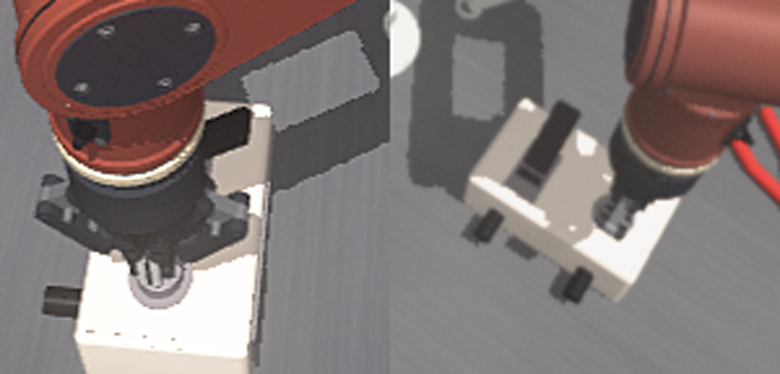

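The lever has dropped towards the robot in both views. I lift off and go round to the robot side of the lever.

carry_out --increments '[[[0,0,-35,0,0,0,0],[0,0,-75,0,0,0,0],[-10,10,-110,0,0,0,0],[-35,35,-110,0,0,0,0],[-65,60,-110,0,0,0,0],[-92,88,-110,0,0,0,0],[-95,88,-80,0,0,0,0],[-95,88,-40,0,0,0,0],[-95,88,-23,0,0,0,0],[-95,88,-23,0,0,0,0]]]'

```text
clock: 2.67
tcp_pos: [0.4728, 0.2469, 0.1014]
orientation: [1.0, -0.0, -0.003, 0.001]
contact_force: [-0.1, -0.1, -0.3]
opening: 0.0
```

carry_out --increments '[[[15,0,0,0,0,0,0],[28,0,0,0,0,0,0],[40,0,-5,0,0,0,0],[52,0,-10,0,0,0,0],[64,0,-15,0,0,0,0],[74,0,-17,0,0,0,0],[84,0,-17,0,0,0,0],[90,0,-17,0,0,0,0],[90,0,-17,0,0,0,0]]]'

```text
clock: 3.42
tcp_pos: [0.5676, 0.2481, 0.1233]
orientation: [1.0, -0.0, 0.001, -0.0]
contact_force: [-0.3, 0.5, -1.1]
opening: 0.001
```

```bash
python3 - <<'E'
from h import *
s=bot.observe();print(s["clock"],s["tcp_pos"],s["contact_force"])
save("s3.png",np.hstack([optics.capture("side")[240:384,150:300],optics.capture("scene")[190:334,260:410]]),None,2.6)
E
```

```text
3.4167 [0.56762497 0.2481322  0.12326739] [-0.32852846  0.467613   -1.05631011]
```

View pics/s3.png

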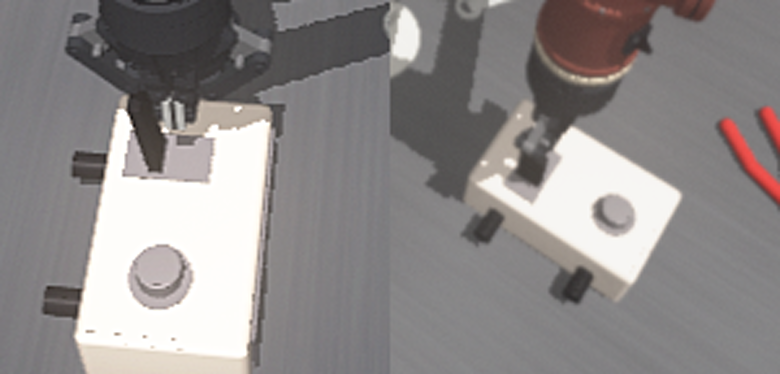

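The lever is past upright against the fingers. I nudge it a little further, back off, and go towards a look-out over the lid, turning the wrist by -96° in total.

carry_out --increments '[[[4,0,0,0,0,0,0],[4,0,0,0,0,0,0],[-25,0,0,0,0,0,0],[-60,0,0,0,0,0,0],[-65,0,-40,0,0,0,0],[-65,0,-80,0,0,0,30],[-50,30,-120,0,0,-7,85],[-30,65,-130,0,0,-14,85],[-10,100,-130,0,0,-21,85],[5,135,-130,0,0,-28,85],[15,170,-130,0,0,-35,85],[25,205,-130,0,0,-42,85]]]'

```text
clock: 4.52
tcp_pos: [0.5905, 0.0447, 0.2526]
orientation: [0.936, 0.352, 0.0, 0.0]
contact_force: [1.0, -0.1, 0.1]
opening: 0.974
```

```bash
python3 - <<'E'
from h import *
s=bot.observe();print(s["clock"],s["tcp_pos"],R.from_quat(s["orientation"]).as_matrix().round(3).tolist(),s["joints"])
im=optics.capture("side");a=cv2.cvtColor(cv2.imread("pics/side0.png"),cv2.COLOR_BGR2RGB)
def lev(i):
    g=i[262:310,190:226].max(2)<60;v=np.argwhere(g);return g.sum(),v[:,::-1].mean(0)+[190,262],v.min(0)[::-1]+[190,262]
print(lev(a),lev(im))
E
```

```text
4.5167 [0.59050335 0.04471894 0.2526315 ] [[0.752, 0.659, 0.001], [0.659, -0.752, 0.0], [0.0, 0.0, -1.0]] [-5.75995002e-02  1.28676915e-01  1.59044623e+00  1.17126203e-04
  1.42190027e+00 -7.76647145e-01]
(np.int64(127), array([201.47244094, 282.14173228]), array([190, 270])) (np.int64(126), array([201.3968254 , 281.87301587]), array([190, 270]))
```

The lever looks the same as at the start, so it is up and staying up. Next I finish the turn over the lid.

carry_out --increments '[[[-3,10,0,0,0,-7,85],[-8,20,0,0,0,-14,85],[-8,30,0,0,0,-21,85],[-8,30,0,0,0,-28,85],[-8,30,0,0,0,-35,85],[-8,30,0,0,0,-42,85],[-8,30,0,0,0,-42,85]]]'

```text
clock: 5.15
tcp_pos: [0.6034, 0.0185, 0.2521]
orientation: [0.749, 0.663, -0.0, -0.0]
contact_force: [0.4, -0.3, 0.4]
opening: 0.993
```

```bash
python3 - <<'E'
from h import *
s=bot.observe();print(s["clock"],s["tcp_pos"],R.from_quat(s["orientation"]).as_euler("xyz",degrees=True),s["opening"])
c=optics.get_calibration("wrist");im=optics.capture("wrist");save("w2.png",im)
np.save("w2.npy",im);np.savez("c2.npz",**c)
for P in([.524,.016,.023],[.546,-.272,.118]):print(proj(c,P).round(0))
E
```

```text
5.15 [0.60338808 0.01847111 0.25211315] [-1.79970786e+02 -1.49953745e-03  8.30334095e+01] 0.9933150618050272
[249. 102.]
[-25. 160.]
```

View pics/w2.png

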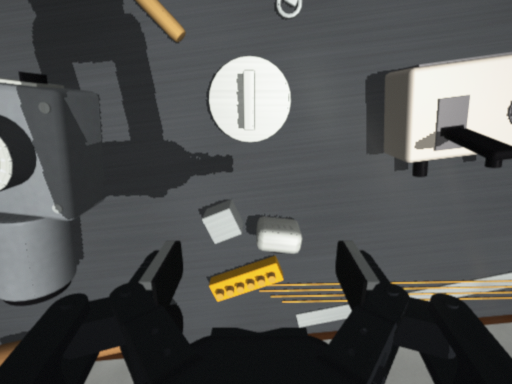

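The wrist view shows the lid disc at (250,99) with its bar nearly vertical in the image. The trip lever is on the right and stands up.

```bash
python3 - <<'E'
from h import *
im=np.load("w2.npy");c=dict(np.load("c2.npz"))
g=im[45:150,200:300].min(2);m=(g>150).astype(np.uint8)
k=max(cv2.findContours(m,0,1)[0],key=cv2.contourArea);e=cv2.fitEllipse(cv2.convexHull(k));print(e)
print("disc",plane(c,(e[0][0]+200,e[0][1]+45),.022).round(4))
p=np.array([plane(c,(x+200,y+45),.023)[:2] for x,y in cv2.convexHull(k)[:,0]]);print("diam",np.ptp(p,axis=0))
# bar: dark shaded side/edge inside disc
print(g[25:90:8,30:65])
E
```

```text
((49.56615447998047, 53.584999084472656), (81.69189453125, 86.28726959228516), 174.0657958984375)
disc [0.5196 0.017  0.022 ]
diam [0.10702279 0.10680263]
[[237 237 237 238 237 238 239 239 239 239 239 239 238 230 217 212 212 213
  213 212 212 212 213 220 225 237 242 242 243 243 243 243 244 244 244]
 [238 238 238 238 239 237 221 177 145 135 135 134 130 167 221 234 236 237
  238 239 241 244 245 237 195 226 240 242 242 242 242 243 243 243 243]
 [237 238 238 238 238 238 236 191 141 134 133 134 136 166 219 233 236 236
  237 239 241 243 244 236 197 227 241 243 243 242 243 243 243 243 244]
 [237 237 238 238 238 237 215 163 134 133 134 133 136 160 215 233 236 236
  237 238 241 243 244 235 196 227 241 243 243 243 243 243 243 244 244]
 [238 238 239 239 239 239 239 233 186 140 134 134 135 151 210 232 235 235
  236 238 240 242 244 235 200 228 242 243 244 244 244 244 244 244 244]
 [236 236 236 237 237 237 234 188 138 130 130 131 132 142 202 230 235 235
  236 237 240 242 238 231 195 226 239 241 241 242 242 242 242 242 242]
 [235 236 236 236 236 236 235 216 164 133 130 131 128 134 195 229 235 235
  235 237 240 242 242 234 195 225 239 240 240 240 240 241 240 241 241]
 [235 235 236 236 236 236 237 234 187 135 130 131 130 133 188 227 235 234
  235 237 240 241 234 228 196 224 238 239 240 240 240 240 241 241 240]
 [231 232 233 233 233 233 233 233 234 234 235 235 235 235 236 236 236 236
  236 236 236 237 236 237 237 238 238 238 238 238 238 239 238 239 239]]
```

carry_out --increments '[[[-5,-30,20,0,0,0,85],[-10,-60,50,0,0,0,85],[-12,-80,80,0,0,0,85],[-12,-82,115,0,0,0,85],[-12,-82,150,0,0,0,85],[-12,-82,185,0,0,0,85],[-12,-82,210,0,0,0,85],[-12,-82,222,0,0,0,85],[-12,-82,226,0,0,0,85],[-12,-82,226,0,0,0,85]]]'

```text
clock: 6.03
tcp_pos: [0.5206, 0.0167, 0.026]
orientation: [0.751, 0.661, -0.0, -0.0]
contact_force: [0.6, 0.3, 0.4]
opening: 0.995
```

carry_out --increments '[[[0,0,0,0,0,0,0],[0,0,0,0,0,0,0],[0,0,0,0,0,0,0],[0,0,0,0,0,0,0],[0,0,0,0,0,0,0],[0,0,0,0,0,0,0],[0,0,0,0,0,0,0],[0,0,0,0,0,0,0]]]' --newtons 70

```text
clock: 6.7
tcp_pos: [0.5214, 0.0165, 0.027]
orientation: [0.75, 0.661, 0.0, 0.0]
contact_force: [-0.4, -0.4, 5.4]
opening: 0.151
```

Gripped: the opening is about 13 mm for the 14 mm bar. I lift and go to look at the mouth.

carry_out --increments '[[[0,0,-20,0,0,0,0],[0,0,-60,0,0,0,0],[0,0,-100,0,0,0,0],[-15,15,-135,0,0,0,0],[-45,30,-160,0,0,0,0],[-75,45,-185,0,0,0,0],[-105,60,-205,0,0,0,0],[-140,75,-225,0,0,0,0],[-175,90,-245,0,0,0,0],[-210,105,-260,0,0,0,0],[-245,120,-270,0,0,0,0],[-274,140,-274,0,0,0,0]]]'

```text
clock: 7.7
tcp_pos: [0.6255, -0.2759, 0.3022]
orientation: [0.75, 0.661, 0.0, 0.001]
contact_force: [0.6, 0.5, -0.9]
opening: 0.146
```

carry_out --increments '[[[0,0,0,0,0,0,0],[0,0,0,0,0,0,0],[0,0,0,0,0,0,0]]]'

```text
clock: 7.95
tcp_pos: [0.6249, -0.2723, 0.2985]
orientation: [0.75, 0.661, -0.0, -0.002]
contact_force: [-0.8, 0.3, -2.2]
opening: 0.148
```

```bash
python3 - <<'E'
from h import *
s=bot.observe();print(s["clock"],s["tcp_pos"],R.from_quat(s["orientation"]).as_euler("xyz",degrees=True),s["contact_force"],s["opening"],s["joints"])
c=optics.get_calibration("wrist");im=optics.capture("wrist");save("w3.png",im)
np.save("w3.npy",im);np.savez("c3.npz",**c)
print(proj(c,[.546,-.272,.118]),proj(c,s["tcp_pos"]))
E
```

```text
7.95 [ 0.62489759 -0.27227209  0.29846808] [-1.79839169e+02 -9.63503864e-02  8.27989008e+01] [-0.76501485  0.25486891 -2.2033219 ] 0.14819024684606724 [-5.26695142e-01  3.27074187e-01  1.27318788e+00  4.52644675e-04
  1.54457136e+00 -1.97182354e+00]
[249.6795135  103.12394632] [257.99974038 243.87891454]
```

View pics/w3.png

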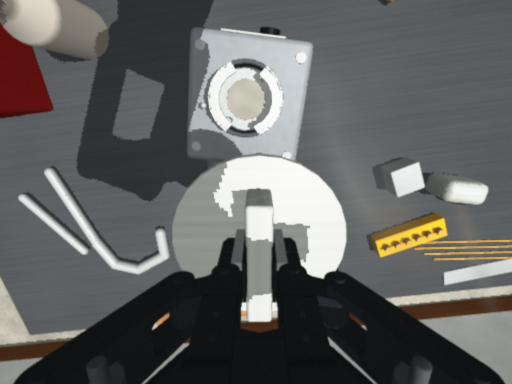

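The mouth is at about (245,97), with gaps in the collar near (238,66) and (252,130). The lid is upright in the grip, its disc centred near (260,225).

```bash
cat > ring.py <<'E'
from h import *
def ring(im,c,cen,z=.118,thr=150):
    g=im.min(2).astype(np.float32)
    for it in range(3):
        m=np.zeros(g.shape,np.uint8);u=proj(c,[*cen,z]);cv2.circle(m,tuple(int(round(x)) for x in u),48,1,-1)
        ys,xs=np.nonzero((g>thr)&(m>0))
        P=np.array([plane(c,(x,y),z)[:2] for x,y in zip(xs,ys)]);d=np.linalg.norm(P-cen,axis=1)
        P=P[(d>.028)&(d<.046)]
        # outer boundary -> circle lsq from farthest points by angle
        a=np.degrees(np.arctan2(*(P-cen).T[::-1]));r=np.linalg.norm(P-cen,axis=1)
        B=[];I=[]
        for k in range(-180,180,6):
            s=(a>=k)&(a<k+6)
            if s.sum()>=4:B.append(P[s][r[s].argmax()])
        B=np.array(B);A=np.c_[2*B,np.ones(len(B))];x=np.linalg.lstsq(A,(B**2).sum(1),rcond=None)[0]
        cen=x[:2];print("cen",cen.round(4),"R",np.sqrt(x[2]+cen@cen).round(4),len(B))
    a=np.arange(-180,180,2.)
    v=[np.mean([cv2.getRectSubPix(g,(1,1),tuple(map(float,proj(c,[cen[0]+rr*np.cos(np.radians(t)),cen[1]+rr*np.sin(np.radians(t)),z]))))[0,0] for rr in(.033,.0345,.036)]) for t in a]
    dark=[int(t) for t,q in zip(a,v) if q<thr];print("dark",dark)
    return cen
E
python3 - <<'E'
from ring import *
im=np.load("w3.npy");c=dict(np.load("c3.npz"))
ring(im,c,np.array(plane(c,(245,97),.118)[:2]))
z=.2985-.003
# disc upper outline
g=im.min(2);pts=[]
for x in range(180,340,4):
    col=g[150:225,x]; y=np.argmax(col>=np.where(True,95,0)) if False else None
m=cv2.inRange(g,85,255);m[:150]=0;m[226:]=0
n,l,st,_=cv2.connectedComponentsWithStats(m);k=1+st[1:,4].argmax();print(st[k])
B=[]
for x in range(178,342,4):
    y=np.nonzero(l[:,x]==k)[0]
    if len(y):B.append(plane(c,(x,y.min()-.5),z)[:2])
B=np.array(B);A=np.c_[2*B,np.ones(len(B))];
for _ in range(4):
    s=np.linalg.lstsq(A,(B**2).sum(1),rcond=None)[0];r=np.sqrt(s[2]+s[:2]@s[:2]);e=abs(np.linalg.norm(B-s[:2],axis=1)-r);B,A=B[e<.003],A[e<.003]
print("disc",s[:2],r,len(B))
for y in(210,225):print(y,g[y,236:284].tolist())
E
```

```text
cen [ 0.5384 -0.2755] R 0.0452 60
cen [ 0.5375 -0.2744] R 0.0448 60
cen [ 0.5361 -0.2736] R 0.0447 60
dark [-180, -178, -176, -174, -172, -170, -168, -166, -164, -162, -4, -2, 0, 2, 4, 140, 142, 144, 146, 148, 150, 152, 154, 156, 158, 160, 162, 164, 166, 168, 170, 172, 174, 176, 178]
[    0   150   512    76 32376]
disc [ 0.61814589 -0.26829978] 0.05415707301907582 17
210 [142, 143, 143, 142, 142, 142, 143, 140, 126, 148, 186, 215, 233, 239, 240, 241, 241, 241, 241, 240, 240, 241, 240, 241, 241, 241, 242, 242, 243, 244, 244, 245, 245, 243, 242, 237, 230, 218, 237, 245, 246, 245, 246, 246, 246, 246, 246, 246]
225 [138, 139, 138, 137, 137, 137, 137, 136, 127, 136, 175, 210, 232, 239, 240, 241, 241, 241, 241, 240, 240, 241, 241, 240, 241, 241, 241, 242, 243, 244, 244, 245, 246, 245, 242, 234, 191, 141, 133, 137, 138, 137, 138, 137, 138, 138, 137, 136]
```

```bash
python3 - <<'E'
from ring import *
im=np.load("w3.npy");c=dict(np.load("c3.npz"))
for t in(190,210):ring(im,c,np.array([.541,-.274]),thr=t)
z=.2985+.025
print("bar edges",[plane(c,(x,y),z).round(4).tolist() for y in(210,225) for x in(245.8,272.5)])
g=im.min(2);print("bar col",list(zip(range(184,214),g[184:214,260].tolist())))
im2=im[50:150,185:310];save("w3c.png",np.hstack([im2,im2*0]),None,3);save("w3d.png",np.vstack([cv2.resize(im[55:140,195:300],None,fx=5,fy=5,interpolation=2)]))
E
```

```text
cen [ 0.5392 -0.2727] R 0.0441 58
cen [ 0.5377 -0.2717] R 0.0444 59
cen [ 0.5367 -0.2709] R 0.0446 59
dark [-180, -178, -176, -174, -172, -170, -168, -166, -164, -162, -160, -158, -50, -48, -46, -44, -12, -10, -8, -6, -4, -2, 0, 2, 130, 142, 144, 146, 148, 150, 152, 154, 156, 158, 160, 162, 164, 166, 168, 170, 172, 174, 176, 178]
cen [ 0.5413 -0.2761] R 0.04 56
cen [ 0.5414 -0.2763] R 0.04 57
cen [ 0.5417 -0.2764] R 0.0401 56
dark [-180, -178, -176, -174, -172, -170, -168, -40, -38, -36, -34, -32, -30, -28, -26, -24, -22, -20, -18, -16, -14, -12, -10, -8, -6, -4, -2, 0, 2, 4, 6, 8, 10, 142, 144, 146, 148, 150, 152, 154, 156, 158, 160, 162, 164, 166, 168, 170, 172, 174, 176, 178]
bar edges [[0.5921, -0.2739, 0.3235], [0.5937, -0.2614, 0.3235], [0.5998, -0.275, 0.3235], [0.6014, -0.2622, 0.3235]]
bar col [(184, 246), (185, 247), (186, 246), (187, 239), (188, 198), (189, 125), (190, 100), (191, 99), (192, 98), (193, 98), (194, 100), (195, 100), (196, 100), (197, 101), (198, 101), (199, 100), (200, 97), (201, 96), (202, 97), (203, 99), (204, 103), (205, 129), (206, 175), (207, 212), (208, 231), (209, 238), (210, 241), (211, 241), (212, 241), (213, 241)]
```

View pics/w3d.png

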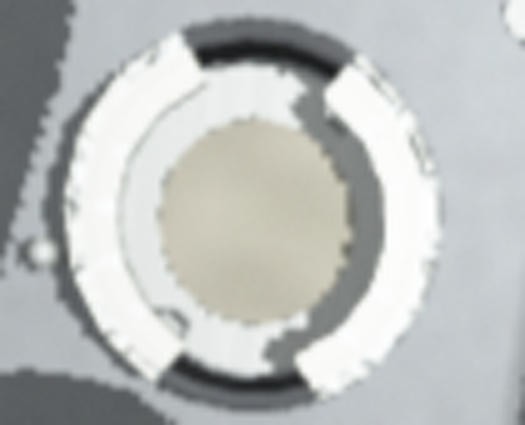

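The zoomed collar shows the notch corners: upper (180,32), (205,70), (355,55), (325,90) and lower (157,382), (187,345), (315,400), (297,360). The lock pin is at (40,252), clockwise from the lower notch, so that one is +x.

```bash
python3 - <<'E'
from h import *
c=dict(np.load("c3.npz"))
q=lambda x,y:plane(c,(195+(x+.5)/5-.5,55+(y+.5)/5-.5),.118)[:2]
U=[q(180,32),q(205,70),q(355,55),q(325,90)];L=[q(157,382),q(187,345),q(315,400),q(297,360)]
u,l=np.mean(U,0),np.mean(L,0);cen=(u+l)/2;d=l-u
print("cen",cen.round(4),"yaw",np.degrees(np.arctan2(d[1],d[0])),[np.linalg.norm(p-cen).round(4) for p in U+L])
p=q(40,252);pin=p-cen;print("pin r",np.linalg.norm(pin),np.degrees(np.arctan2(*pin[::-1])))
print(cen-[.6249,-.2723])
E
```

```text
cen [ 0.5409 -0.2766] yaw -13.425900315281769 [np.float64(0.0422), np.float64(0.0333), np.float64(0.0417), np.float64(0.0322), np.float64(0.0425), np.float64(0.0314), np.float64(0.0424), np.float64(0.0323)]
pin r 0.04911728242533106 -89.6292331936295
[-0.08395757 -0.00430501]
```

The pin's angle confirms grinder yaw ≈ -13.5°. The lid must turn 6.3° clockwise and move by (-83, -4) mm in world axes. I go to hover just above the collar.

carry_out --increments '[[[-4,-25,10,0,0,2,0],[-8,-50,30,0,0,4,0],[-14,-75,60,0,0,6.3,0],[-14,-82,95,0,0,6.3,0],[-14,-82,120,0,0,6.3,0],[-14,-82,133,0,0,6.3,0],[-14,-82,133,0,0,6.3,0],[-14,-82,133,0,0,6.3,0],[-14,-82,133,0,0,6.3,0]]]'

```text
clock: 8.75
tcp_pos: [0.544, -0.2766, 0.1697]
orientation: [0.785, 0.62, 0.001, 0.002]
contact_force: [0.7, 0.1, -2.0]
opening: 0.146
```

```bash
python3 - <<'E'
from h import *
s=bot.observe();print(s["clock"],s["tcp_pos"],R.from_quat(s["orientation"]).as_euler("xyz",degrees=True),s["contact_force"],s["wrist_torque"])
a=optics.capture("side")[55:155,205:315];b=optics.capture("scene")[95:195,110:220]
save("s4.png",np.hstack([a,b]),None,3.6)
E
```

```text
8.75 [ 0.54396307 -0.27663632  0.16971518] [1.79805033e+02 7.19809698e-02 7.65811078e+01] [ 0.68160093  0.13902236 -2.02636372] [ 0.00719762 -0.00199682 -0.0201156 ]
```

View pics/s4.png

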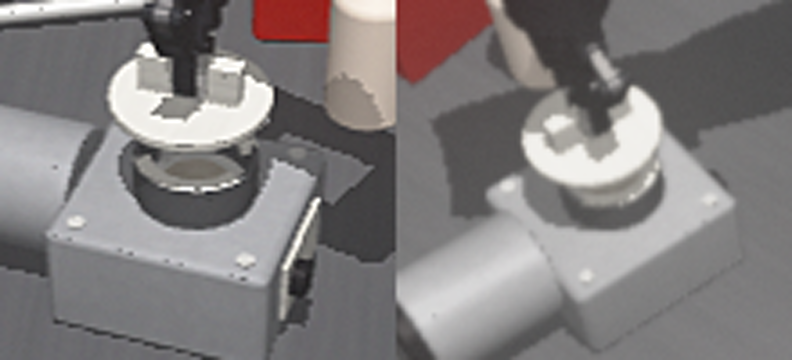

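The lid is level and hovers over the collar in both views. I lower it part-way and check the force.

carry_out --increments '[[[0,0,6,0,0,0,0],[0,0,12,0,0,0,0],[0,0,16,0,0,0,0],[0,0,19,0,0,0,0],[0,0,22,0,0,0,0],[0,0,25,0,0,0,0],[0,0,27,0,0,0,0],[0,0,27,0,0,0,0]]]'

```text
clock: 9.52
tcp_pos: [0.5421, -0.2762, 0.1396]
orientation: [0.785, 0.619, -0.0, -0.0]
contact_force: [-0.3, -1.0, -0.8]
opening: 0.151
```

carry_out --increments '[[[0,0,3,0,0,0,0],[0,0,5,0,0,0,0],[0,0,7,0,0,0,0],[0,0,9,0,0,0,0],[0,0,11,0,0,0,0],[0,0,11,0,0,0,0],[0,0,11,0,0,0,0]]]'

```text
clock: 10.1
tcp_pos: [0.5426, -0.2766, 0.13]
orientation: [0.785, 0.619, 0.0, 0.0]
contact_force: [-2.9, 1.9, 3.1]
opening: 0.15
```

carry_out --increments '[[[0,0,0.5,0,0,0,0],[0,0,1,0,0,0,0],[0,0,1,0,0,0,0],[0,0,1,0,0,0,0]]]'

```text
clock: 10.43
tcp_pos: [0.5426, -0.2766, 0.13]
orientation: [0.785, 0.619, 0.0, 0.0]
contact_force: [-4.7, 2.7, 9.6]
opening: 0.15
```

carry_out --increments '[[[0,0,0,0,0,3,0],[0,0,0,0,0,6,0],[0,0,0,0,0,9,0],[0,0,0,0,0,12,0],[0,0,0,0,0,15,0],[0,0,0,0,0,18,0],[0,0,0,0,0,20,0],[0,0,0,0,0,20,0]]]'

```text
clock: 11.1
tcp_pos: [0.5435, -0.2766, 0.13]
orientation: [0.881, 0.473, 0.001, 0.001]
contact_force: [-0.7, 2.6, 7.2]
opening: 0.147
```

```bash
python3 - <<'E'
from h import *
s=bot.observe();print(s["clock"],s["tcp_pos"],R.from_quat(s["orientation"]).as_euler("xyz",degrees=True),s["contact_force"],s["wrist_torque"],s["opening"])
E
```

```text
11.1 [ 0.54349281 -0.27658428  0.1300038 ] [ 1.79850578e+02 -3.50237567e-02  5.64300995e+01] [-0.7029928   2.62141904  7.21030886] [ 0.4507013   0.16171073 -0.04390153] 0.14715524819618578
```

Seated: z holds at 0.130 while the force rises, and the lid turns freely. I continue to 45°.

carry_out --increments '[[[0,0,0,0,0,3,0],[0,0,0,0,0,6,0],[0,0,0,0,0,9,0],[0,0,0,0,0,12,0],[0,0,0,0,0,15,0],[0,0,0,0,0,18,0],[0,0,0,0,0,21,0],[0,0,0,0,0,23,0],[0,0,0,0,0,25,0],[0,0,0,0,0,25,0],[0,0,0,0,0,25,0],[0,0,0,0,0,25,0]]]'

```text
clock: 12.1
tcp_pos: [0.5434, -0.2772, 0.13]
orientation: [0.962, 0.272, 0.001, 0.001]
contact_force: [-2.3, 0.1, 7.2]
opening: 0.148
```

```bash
python3 - <<'E'
from h import *
s=bot.observe();print(s["clock"],s["tcp_pos"],R.from_quat(s["orientation"]).as_euler("xyz",degrees=True),s["contact_force"],s["wrist_torque"],s["opening"])
sd=optics.capture("side");a=sd[55:155,205:315];b=optics.capture("scene")[95:195,110:220];d=sd[240:340,150:260]
g=sd[262:310,190:226].max(2)<60;v=np.argwhere(g);print("lever",g.sum(),v[:,::-1].mean(0)+[190,262])
save("s5.png",np.hstack([a,b,d]),None,2.4)
np.save("w5.npy",optics.capture("wrist"));save("w5.png",np.load("w5.npy"))
E
```

```text
12.1 [ 0.54339355 -0.27719749  0.13002528] [ 1.79837035e+02 -6.90207845e-02  3.15078197e+01] [-2.2910728   0.12815673  7.2077324 ] [ 0.14192361  0.25476662 -0.04283016] 0.14796302430073166
lever 194 [202.07731959 283.00515464]
```

View pics/s5.png

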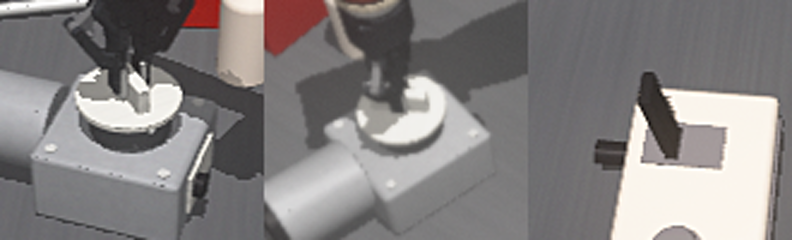

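View pics/w5.png

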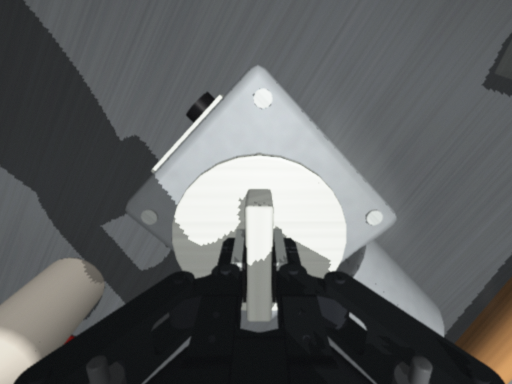

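The last views show the lid's disc lying level on the collar, the bar still square in the jaws (no slip) and the housing at 45° to it. The lever stands up. I hand the job in.

```bash
python3 -c "
from plant import bot
print(bot.finish_job())"
```

```text
the job is handed in; nothing more can be done
None
```

I handed the job in at about 12 s on the robot's clock, still gripping the lid.

- **Trip test:** I pressed the button and saw the lever drop in both camera views. I then pushed it back up with closed fingers. It stayed up after I backed off, and again in the last picture.
- **Lid:** I fitted it through the notches and turned it 45° clockwise, well short of the 76° click. I set the angle from the tool's yaw of 31.5° and a measured grinder yaw of about -13.5°. The tool height stayed at 0.130 m, which is the seated height, with about 7 N pressing down. The bar had not slipped in the jaws, which are set to 70 N.

**Checks that disagreed or were weak:**
- The first fixed-camera estimate of the mouth was about 5 mm off the wrist-camera one. I used the wrist one, and the lid went in without jamming.
- A fit to the disc's edge in the wrist view put the lid about 8 mm off the tool, so I rejected it as a partial outline. The bar's end and edges put it within about 1 mm.
- The wrist torque reading was too small and noisy to confirm the spring's push. That the lugs picked up the spring ring is inferred from the turn angle and seated height.

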